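Straightedge check of a drive edge under a mirror flap

TASK

Check the clamped drive's edge for warp: lay the steel straightedge flat on the jig's bed, flush against the long drive edge that faces the mirror flap and centred on it (within 2 cm), and let go of it. Then lift the mirror flap by its bar handle until it lines up with the red pointer on the scale, and finish while still holding it there by the handle; it falls shut if let go. Do not shift the straightedge again, the pointer, or the lid, ring and marker lying around.

Things in the scene. Friction and masses are not known exactly. Their poses are not given: they have to be found in the camera images.
- jig: Grey jig fixed to the bench, turned up to 0.25 rad. Bed 180 (x) x 275 (y, from -90 to 185) mm, its top 12 mm above this origin. Origin: on the bench under the middle of the drive edge to be checked; x runs along that edge, y towards the flap. Bed clear from y = 0 to 65 mm: the straightedge goes there. Flap hinge at y = 75 mm, flap beyond it.
- drive_edge (a point): Middle of the checked edge, at bed height: jig (0, 0, 12) mm, axes as the jig's. The clamped, immovable drive (grey, 100 x 70 mm) spans x -50 to 50, y -70 to 0 mm; the edge to check is its upright side face y = 0, solid to 8 mm above the bed; the drive's top is at most 12 mm above the bed. Two clamps at y = -62 to -86 reach 20 mm above the bed.
- straightedge: Loose steel bar, 220 g: blade 160 (own x) x 20 (y) x 10 mm high; either long face may go against the drive. On its middle a black grip 50 (x) x 12 (y) mm, top 50 mm above the underside; its 60 x 16 mm foot ends at 14 mm. Origin: centre of the underside, z up. Starts on the bench right of the jig, x within 0.5 rad of world x. Flush: origin at jig y = 10 mm, z = 12 mm, x along jig x.
- flap_angle (a joint): Mirror flap angle, rad: 0 lying flat (start), grows as the handle is lifted up and over towards the drive (turn about jig +x), at most 1.75. No spring, hardly any friction; about 0.25 kg, its weight shuts it. Black panel with a mirror on top, 110 (jig x) x 120 (out from the hinge) x 6 mm, yellow stripe on its end by the scale.
- flap_hinge (a point): Point on the hinge axis in the middle of the flap, at jig (0, 75, 34) mm; the axis runs along the jig's x. Axes as the jig's.
- flap: The mirror flap with its steel bar handle, all one part. Origin on the hinge axis in the middle of its width, x along the hinge, y along the flap towards the handle, z out of the mirror.
- flap_handle (a point): Middle of the handle's bar, 172 mm from the hinge axis. The bar is round, 10 mm thick, 70 mm long, parallel to the hinge, with a clear gap of 47 mm between it and the panel; with the flap shut it is 34 mm above the bench, beyond the end of the bed, with free bench below.
- mark (a joint): Angle of the red pointer, rad, same hinge axis and zero as the flap: they line up when both joints read the same. Set from 0.55 to 1.0 in each run; stiff, must stay as set. It lies on a white quadrant scale with black ticks each 10 degrees (radius 97 to 109 mm about the hinge, 0 to 80 degrees) that stands upright by the flap's end at jig x = -71 mm.
- mark_tip (a point): Tip of the red pointer, 127 mm from the hinge axis at jig x = -75 mm; its y axis points along the pointer.
- steel_lid: Bystander: round steel screw lid, 46 mm across, 14 mm high, origin at the centre of its underside.
- cap_ring: Bystander: black lens-cap ring, 41 mm across, 11 mm high, origin at the centre of its underside.
- marker: Bystander: white marker with a black cap, 130 mm long (own y), 13 mm high, origin at the centre of its underside.

How it is judged (in metres and radians):
On the way, in this order (a step that is already met when the one before it is completed fails the run):
1. the straightedge lies flush against the drive's edge, centred, and is let go (y of straightedge in the frame of jig between 0.0085 and 0.0125 m and x of straightedge in the frame of jig between -0.022 and 0.022 m and z of straightedge in the frame of jig below 0.0145 m and angle between straightedge's own z axis and vertical below 0.06 rad and angle between the x axis of straightedge and the x axis of jig, either way round below 0.03 rad and contact force between the fingers and straightedge below 0.05 N and linear speed of straightedge below 0.02 m/s), for 0.2 s.
2. the flap is lined up with the pointer and held by its handle (distance between the grasp point and flap_handle below 0.055 m and angle between the y axis of flap_handle and the y axis of mark_tip, either way round below 0.07 rad and contact force between the fingers and flap above 0.5 N and velocity of joint flap_angle between -0.08 and 0.08 rad/s), for 0.2 s.
At the end, for the whole second after the job is handed in: Straightedge untouched, flat on the bed at the drive edge (jig y 8.5 to 12.5 mm, within 22 mm of the middle, 0.03 rad of parallel); flap at rest within 0.07 rad of the pointer, carried by the fingers (over 0.5 N) with the TCP within 55 mm of the bar's middle; pointer moved less than 6 mm (all of step 2 and y of straightedge in the frame of jig between 0.0085 and 0.0125 m and x of straightedge in the frame of jig between -0.022 and 0.022 m and z of straightedge in the frame of jig below 0.0145 m and angle between straightedge's own z axis and vertical below 0.06 rad and angle between the x axis of straightedge and the x axis of jig, either way round below 0.03 rad and contact force between the fingers and straightedge below 0.05 N and distance of mark_tip from where it was at the start of the episode below 0.006 m); the arm keeps its last pose, push and grip.
It fails at once if the red pointer is moved (distance of mark_tip from where it was at the start of the episode above 0.006 m).
It fails at once if the round steel lid is pushed away (distance of steel_lid from where it was at the start of the episode above 0.025 m).
It fails at once if the black ring is pushed away (distance of cap_ring from where it was at the start of the episode above 0.025 m).
It fails at once if the marker is pushed away (distance of marker from where it was at the start of the episode above 0.025 m).
It also fails if it takes over 51 s, if anything falls off the work surface, if the arm or the gripper's body presses on something with over 40 N, if the wrist force passes 120 N, or if a joint passes its speed limit or range.

ROBOT

A 6-joint arm with a two-finger parallel gripper is mounted at the origin on a cart in front of the work surface, level with it; the furniture and walls round the work are solid. World frame = base frame: x ahead of the robot, y to its left, z up, the work surface at z = 0. Lengths are in mm, angles in rad, forces in N, time in s.
With the tool pointing down it reaches from about 275 to 750 mm from the base axis. Payload 10.2 kg.
Tool frame: the origin (TCP) lies between the finger pads, 19 mm behind the fingertips; this is the grasp point; z points along the fingers, y is the line along which they close (so a half turn about z gives the same grasp; the last joint's range is limited). The gripper opens to 85 mm and grips with 20 to 120 N. Pads are 22 mm wide; open, the fingers measure 114 mm over their backs; the gripper's body (76 mm by 85 mm) begins 54 mm behind the grasp point. The pads swing forward as they close: fully open they stand 13 mm farther back than shut.
Start: joints at [1.056, 0.313, 1.498, -0, 1.331, -0.223], TCP at [151.043, 502.809, 249.994] pointing down, gripper open.
Joint ranges: [-2.94, 2.94], [-0.97, 2.17], [0.19, 2.56], [-1.23, 4.37], [0.02, 3.11], [-2.88, 2.88]. Speed limits (rad/s): [2.39, 2.39, 3.01, 3.14, 3.14, 3.14].

INTERFACE

Orientations are given as a unit quaternion [w, x, y, z].
In Python, from rig import ctrl gives the robot as it stands.
- The arm moves only by the shell command python3 -m creep 'ROWS' [OPENING] [FORCE]. ROWS is JSON, a list that holds one entry, the list of rows, each a list of 6 numbers: the shift along the world's x, y, z in units of 25 mm (1.0 is 25 mm), then the turn, a rotation vector about the world's x, y, z in units of 5 degrees (1.0 is 5 degrees). In form: [[[x, y, z, ax, ay, az], ...]]. A call has 1 to 20 rows; each row is the pose to reach, as a shift and turn from the pose commanded when the call began; what a row does not reach only later rows make up. A row lasts 1/12 s, in which the tool goes at most 41.7 mm and 7.16 degrees, less where a joint would pass 70% of its speed; a pose out of reach is approached as far as the arm can. A call with a gripper value outside its range is refused whole. OPENING is the finger opening in mm, from 0 to 85.4, set as the call begins (- or left out, the last holds). The fingers move at their own pace and stop on an object; FORCE is the grip in N (left out, the last holds). Time passes only in rows, so rows that repeat a pose let the fingers close. It gives the time, the measured TCP pose, the force, the opening and the grip force at its end, in the units of the state.
- ctrl.sense(): the state, without advancing time (a new reading comes with each control period).
- ctrl.capture(name): name is "scene" or "top" or "wrist"; returns a dict with "image" (480x640x3 uint8, red, green, blue), "fx", "fy", "cx", "cy" (pixels), "R" (3x3) and "t" (3): a world point X has camera coordinates R X + t. Camera axes: x right, y down, z forward; pixel columns grow to the right and rows downward; lengths in mm; the calibration is good to about 2 mm. A picture is of the moment at which its call begins. There is no depth.
- ctrl.finish_job(): hands the job in; it is judged then, once.
The state is a dict: "time_s": time; "joints": joint angles; "dq": joint speeds; "tau": joint torques, N m; "eef_pos": TCP position; "ee_rot": TCP orientation; "force": force on the tool from outside, world axes, zero at the start; "wrist_torque": the same for the moment, N m; "grip_width": opening from 0.0 (shut) to 1.0 (fully open); "grip_force": force on a finger pad.
Only numpy, scipy, OpenCV 4.12 (cv2) and the standard library are available. Lean on these libraries where they do the work, as an engineer would, in place of code of your own. Each camera call takes 0.05 s, during which the arm holds its last target. There are 200 camera calls.

## Working session

There is one attempt and no reset: what is moved stays moved. The work goes in short steps, Python scripts to look and compute and a shell command to move; the robot and the scene stay as the last step left them, time stands still between calls to the robot, and variables do not carry over. Pictures are saved under pics/ and viewed, at most 10 in all, crops included, and the job is handed in when it is done.

```bash
mkdir -p pics; ls; cat > cam.py <<'E'
from rig import ctrl
import cv2, numpy as np, pickle
def snap(n,f):
    c=ctrl.capture(n); cv2.imwrite(f'pics/{f}.png',c['image'][:,:,::-1]); pickle.dump(c,open(f'pics/{f}.pkl','wb')); return c
def load(f): return pickle.load(open(f'pics/{f}.pkl','rb'))
def ray(c,u,v):
    R=np.array(c['R']);t=np.array(c['t']); o=-R.T@t; d=R.T@np.array([(u-c['cx'])/c['fx'],(v-c['cy'])/c['fy'],1]); return o,d
def at(c,u,v,z):
    o,d=ray(c,u,v); return (o+d*(z-o[2])/d[2]).round(1)
def proj(c,X):
    p=np.array(c['R'])@np.array(X,float)+np.array(c['t']); return np.array([c['fx']*p[0]/p[2]+c['cx'],c['fy']*p[1]/p[2]+c['cy']]).round(1)
E
python3 - <<'E'
from cam import *
for n in ('scene','top'):
    c=snap(n,n+'0'); o,d=ray(c,320,240); print(n,o.round(),d.round(2),c['fx'])
E
```

```text
pics
scene [  86. -701.  866.] [ 0.38  0.6  -0.71] 481.5287032389778
top [ 282.   10. 1187.] [ 0.23 -0.01 -0.97] 474.61051082833495
```

View pics/top0.png

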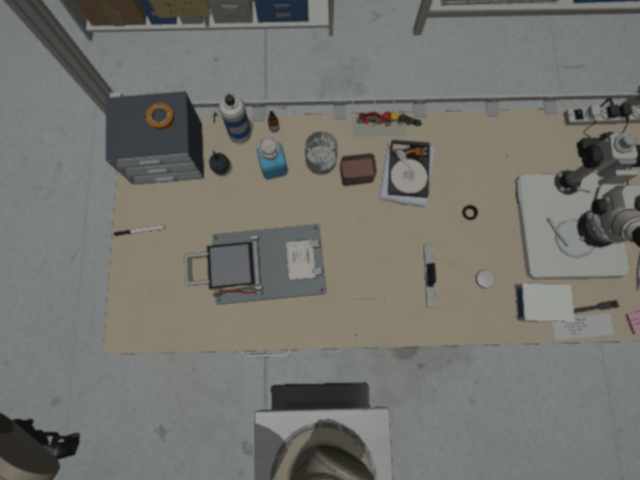

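View pics/scene0.png

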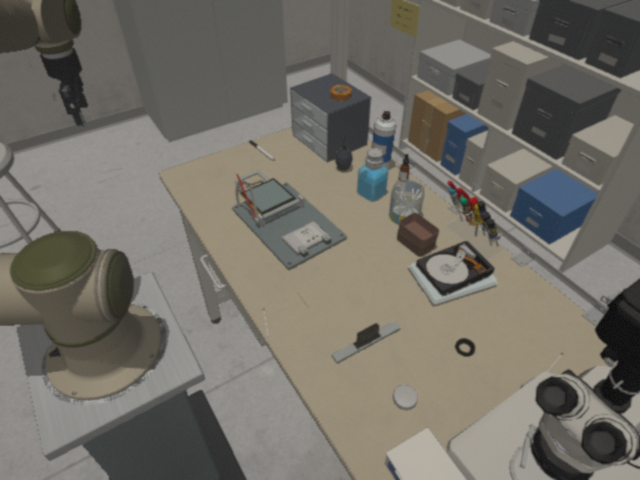

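The top view shows the jig with its bed at about (215–326, 225–303) and the flap to the left. The straightedge runs from about (428,245) to (431,306), with the lid at (485,279), the ring at (470,212) and the marker at (140,230). I'll crop in on the jig and straightedge.

```bash
python3 - <<'E'
from cam import *
c=load('top0')
im=c['image'][215:315,175:335,::-1]; a=cv2.resize(im,None,fx=5,fy=5,interpolation=cv2.INTER_CUBIC)
cv2.imwrite('pics/c1.png',a)
for u,v,z in [(319,225,12),(326,292,12),(216,303,12),(428,245,10),(431,306,10),(431,274,40),(485,279,14),(470,212,11)]: print(u,v,at(c,u,v,z))
# blade segmentation
s=c['image'][235:315,415:447].astype(int); m=(s.max(2)-s.min(2)<25)
ys,xs=np.nonzero(m); P=np.array([at(c,x+415,y+235,10)[:2] for x,y in zip(xs,ys)])
r=cv2.minAreaRect(P.astype(np.float32)); print(len(P),r)
E
```

```text
319 225 [600.3  -4.9  12. ]
326 292 [427.8 -17.8  12. ]
216 303 [407.4 254.2  12. ]
428 245 [ 541.4 -280.7   10. ]
431 306 [ 387.1 -275.9   10. ]
431 274 [ 462.1 -274.8   40. ]
485 279 [ 450.3 -414.9   14. ]
470 212 [ 625.8 -395.8   11. ]
1611 ((467.45343017578125, -281.8028869628906), (79.17485809326172, 204.1822509765625), 85.8353271484375)
```

View pics/c1.png

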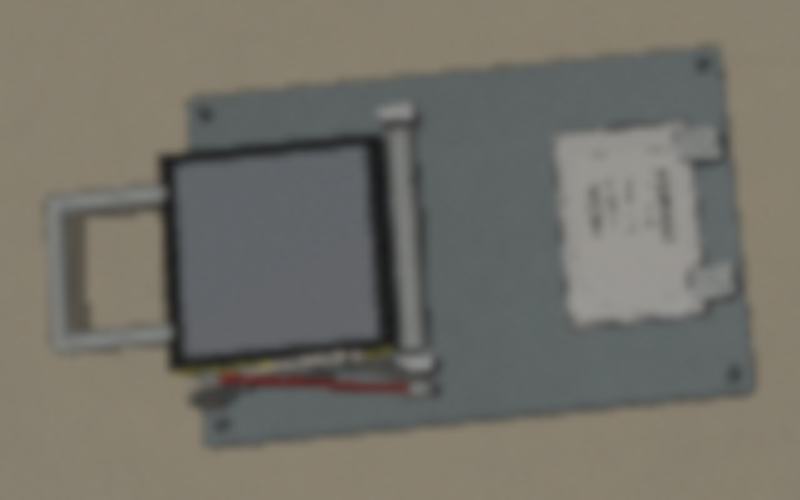

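The crop shows the bed corners at crop pixels (188,97), (717,45), (755,393) and (205,447). The drive is at (557–700, 130–325), with its flap-side edge running from (557,135) to (575,325). The red pointer starts at the hinge, near (420,388).

```bash
cat > jig.py <<'E'
from cam import *
from scipy.optimize import least_squares
def fit(c,pts):  # pts: list of (jig xyz),(u,v)
    def P(p,X): 
        C,S=np.cos(p[2]),np.sin(p[2]); return [p[0]+C*X[0]-S*X[1],p[1]+S*X[0]+C*X[1],X[2]]
    f=lambda p: np.concatenate([proj(c,P(p,X))-uv for X,uv in pts])
    r=least_squares(f,[500,100,0.07]); return r.x,r.fun.round(1)
E
python3 - <<'E'
from jig import *
from scipy.spatial.transform import Rotation as Ro
c=load('top0'); k=lambda x,y:np.array([(x+.5)/5-.5+175,(y+.5)/5-.5+215])
pts=[((90,185,12),k(188,97)),((90,-90,12),k(717,45)),((-90,-90,12),k(755,393)),((-90,185,12),k(205,447))]
print(fit(c,pts))
for x,y,z in [(557,135,20),(575,325,20),(50,272,34),(425,388,34)]: print(at(c,*k(x,y),z))
s=ctrl.sense(); print(s['eef_pos'],s['ee_rot'],s['time_s']); print(Ro.from_quat(np.roll(s['ee_rot'],-1)).as_matrix().round(3))
E
```

```text
(array([5.e+02, 1.e+02, 7.e-02]), array([-9. ,  2.6, -7.3,  3.2, -8.2,  3.6, -9.5,  3.4]))
[556.7  79.6  20. ]
[459.8  71.7  20. ]
[490.3 328.8  34. ]
[428.6 144.2  34. ]
[150.94247832 502.61721548 249.51683888] [-1.93405693e-04  1.45365921e-01  9.89377803e-01 -5.24433922e-04] 0.1
[[-0.958  0.288 -0.001]
 [ 0.288  0.958 -0.001]
 [ 0.    -0.001 -1.   ]]
```

```bash
sed -i 's/\]).round(1)$/])/' cam.py; python3 -m creep '[[[7,-8,2,0,0,1.7],[7,-8,2,0,0,1.7],[7,-8,2,0,0,1.7],[7,-8,2,0,0,1.7],[7,-8,2,0,0,1.7],[14,-16,2,0,0,3.4],[14,-16,2,0,0,3.4],[14,-16,2,0,0,3.4],[14,-16,2,0,0,3.4],[14,-16,2,0,0,3.4],[14,-16,2,0,0,3.4],[14,-16,2,0,0,3.4],[14,-16,2,0,0,3.4],[14,-16,2,0,0,3.4],[14,-16,2,0,0,3.4],[14,-16,2,0,0,3.4]]]' 85; python3 - <<'E'
from jig import *
c=load('top0'); k=lambda x,y:np.array([(x+.5)/5-.5+175,(y+.5)/5-.5+215])
pts=[((90,185,12),k(188,97)),((90,-90,12),k(717,45)),((-90,-90,12),k(755,393)),((-90,185,12),k(205,447))]
print(fit(c,pts))
c=snap('wrist','w1'); o,d=ray(c,320,240); print(o,d,c['fx'])
E
```

```text
time_s: 1.43
eef_pos: [500.7, 103.1, 299.6]
ee_rot: [-0.001, -0.002, 1.0, 0.0]
force: [-0.3, 0.5, -0.4]
grip_width: 0.994
grip_force: 0.0
(array([5.07891095e+02, 7.86307043e+01, 7.52866693e-02]), array([-0.7, -0.2,  0.7, -0.2,  0.5, -0. , -0.5,  0.3]))
[434.52616456 102.46204906 424.08040364] [ 0.25083688 -0.003442   -0.96808817] 361.14637557896094
```

View pics/w1.png

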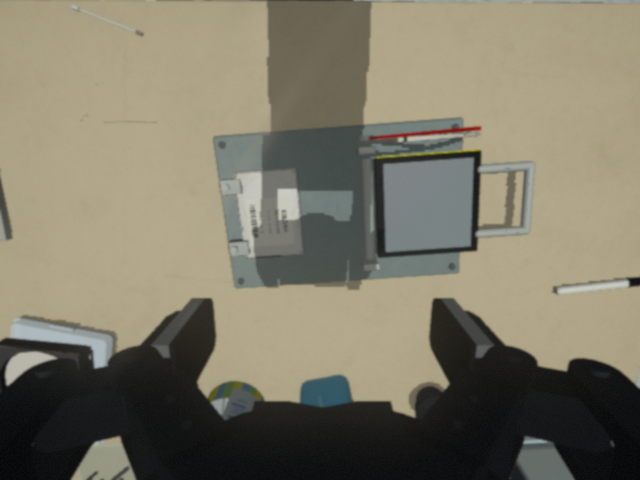

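The wrist view from above shows the bed corners at about (214,137), (461,118), (461,273) and (235,288). The drive edge runs from (295,169) to (301,254). The pointer tip is at (481,128), and the handle bar centre is at (531,199).

```bash
python3 - <<'E'
from jig import *
c=load('w1')
pts=[((90,185,12),(461,273)),((90,-90,12),(235,288)),((-90,-90,12),(214,137)),((-90,185,12),(461.5,118))]
p,r=fit(c,pts); print(p,r)
for u,v in [(294.5,169),(301.5,254.5)]: print('drive edge z22',at(c,u,v,22))
C,S=np.cos(p[2]),np.sin(p[2]); W=lambda X:[p[0]+C*X[0]-S*X[1],p[1]+S*X[0]+C*X[1],X[2]]
for a in np.arange(.5,1.05,.1): print(a.round(2),proj(c,W([-75,75+127*np.cos(a),34+127*np.sin(a)])).round(1))
print('handle',proj(c,W([0,247,34])))
ct=load('top0'); s=cv2.resize(ct['image'][235:315,410:450,::-1],None,fx=7,fy=7,interpolation=cv2.INTER_CUBIC)
cr=cv2.resize(c['image'][110:300,200:380,::-1],None,fx=3,fy=3,interpolation=cv2.INTER_CUBIC)
h=570; a=np.zeros((570,830,3),np.uint8); a[:560,:280]=s; a[:570,285:825]=cr; cv2.imwrite('pics/c2.png',a[:,:800])
E
```

```text
[5.07623538e+02 7.93195298e+01 7.95283576e-02] [-0.7  0.7 -0.4  1.6 -2.  -0.3  2.9 -1.1]
drive edge z22 [458.71940346  72.93092417  22.        ]
drive edge z22 [556.21161982  79.58096202  22.        ]
0.5 [502.  127.4]
0.6 [500.3 127.4]
0.7 [496.7 127.5]
0.8 [491.2 127.8]
0.9 [483.7 128.2]
1.0 [474.1 128.8]
handle [527.38167628 198.31971684]
```

View pics/c2.png

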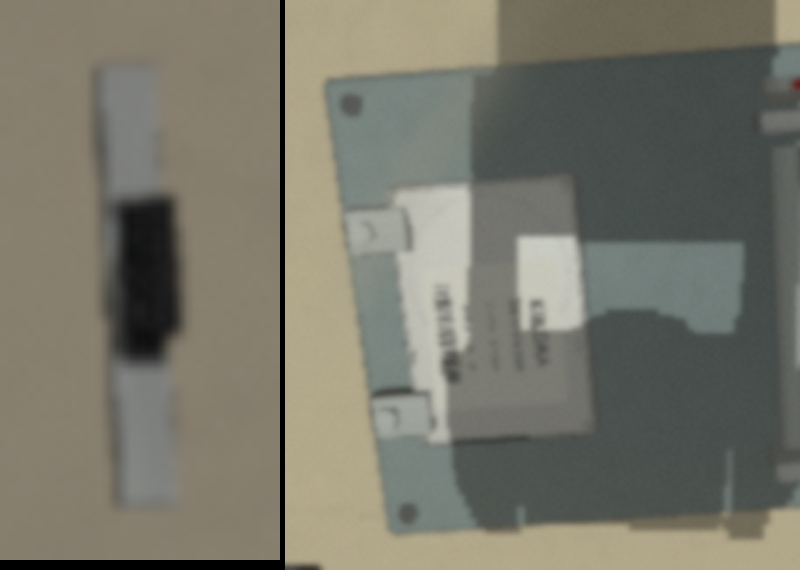

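The enlarged top view shows the blade's end centres at crop (126,65) and (147,503), with the grip on its middle. The wrist crop shows the drive's edge as a clean line. Next I'll compute the straightedge pose and the pointer angle.

```bash
python3 - <<'E'
from jig import *
c=load('top0'); k=lambda x,y:((x+.5)/7-.5+410,(y+.5)/7-.5+235)
A=at(c,*k(126,65),10);B=at(c,*k(147,503),10); print(A,B,(A+B)/2,np.linalg.norm(A-B),np.arctan2(A[1]-B[1],A[0]-B[0]))
p=(507.7,78.5,.076)
C,S=np.cos(p[2]),np.sin(p[2]); W=lambda X:[p[0]+C*X[0]-S*X[1],p[1]+S*X[0]+C*X[1],X[2]]
print('target',W([0,10,12]),'handle',W([0,247,34]))
for n in ('scene0','top0','w1'):
    c=load(n); im=c['image'].astype(int); m=((im[...,0]-im[...,1:].max(2))>40).astype(np.uint8)
    e=proj(c,W([-75,140,80])); ys,xs=np.nonzero(m); s=np.hypot(xs-e[0],ys-e[1])<90; xs,ys=xs[s],ys[s]
    P=np.c_[xs,ys]; h=proj(c,W([-75,75,34])); i=np.hypot(*(P-h).T).argmax()
    print(n,len(P),'far',P[i],'hinge proj',h.round(1),'near',P[np.hypot(*(P-h).T).argmin()])
    for a in (.6,.7,.8,.9,1.): print('  ',a,proj(c,W([-75,75+127*np.cos(a),34+127*np.sin(a)])).round(1))
E
```

```text
[ 544.3659615  -279.79526143   10.        ] [ 386.06870295 -274.73059989   10.        ] [ 465.21733223 -277.26293066   10.        ] 158.3782588018397 -0.03198371521552674
target [np.float64(506.94073141540196), np.float64(88.47113389823056), 12] handle [np.float64(488.9460659604279), np.float64(324.78700728629474), 34]
scene0 69 far [237 175] hinge proj [255.4 220. ] near [254 216]
   0.6 [231.4 177.3]
   0.7 [232.4 175.6]
   0.8 [233.6 174.3]
   0.9 [235.1 173.5]
   1.0 [236.8 173.2]
top0 7 far [220 290] hinge proj [258.2 292.8] near [234 291]
   0.6 [208.6 293.5]
   0.7 [211.  292.7]
   0.8 [214.  291.8]
   0.9 [217.5 290.9]
   1.0 [221.5 290. ]
w1 392 far [481 127] hinge proj [365.1 139.1] near [370 138]
   0.6 [499.6 128.3]
   0.7 [496.  128.4]
   0.8 [490.5 128.6]
   0.9 [482.9 129. ]
   1.0 [473.3 129.6]
```

```bash
python3 -m creep '[[[-1.42,-15.2,-7,0,0,-0.4],[-1.42,-15.2,-7,0,0,-0.4],[-1.42,-15.2,-7,0,0,-0.4],[-1.42,-15.2,-7,0,0,-0.4],[-1.42,-15.2,-7,0,0,-0.4],[-1.42,-15.2,-7,0,0,-0.4],[-1.42,-15.2,-7,0,0,-0.4],[-1.42,-15.2,-7,0,0,-0.4],[-1.42,-15.2,-7,0,0,-0.4],[-1.42,-15.2,-7,0,0,-0.4],[-1.42,-15.2,-7,0,0,-0.4],[-1.42,-15.2,-7,0,0,-0.4],[-1.42,-15.2,-8,0,0,-0.4],[-1.42,-15.2,-9,0,0,-0.4],[-1.42,-15.2,-10,0,0,-0.4],[-1.42,-15.2,-10.45,0,0,-0.4],[-1.42,-15.2,-10.45,0,0,-0.4],[-1.42,-15.2,-10.45,0,0,-0.4]]]' 60 && python3 -m creep '[[[0,0,0,0,0,0],[0,0,0,0,0,0],[0,0,0,0,0,0],[0,0,0,0,0,0],[0,0,0,0,0,0],[0,0,0,0,0,0],[0,0,0,0,0,0],[0,0,0,0,0,0],[0,0,0,0,0,0],[0,0,0,0,0,0]]]' 0 70
```

```text
time_s: 2.98
eef_pos: [466.3, -276.4, 39.8]
ee_rot: [0.0, 0.014, 1.0, -0.0]
force: [-0.4, -0.4, 0.5]
grip_width: 0.707
grip_force: 0.0
time_s: 3.82
eef_pos: [465.8, -277.5, 39.5]
ee_rot: [0.0, 0.015, 1.0, -0.0]
force: [-1.2, -0.6, 6.2]
grip_width: 0.13
grip_force: 69.4
```

```bash
python3 -m creep '[[[0,0,1.5,0,0,0],[0,0,3,0,0,0],[0.8,7,4,0,0,0.62],[0.8,7,4,0,0,0.62],[0.8,7,4,0,0,0.62],[0.8,7,4,0,0,0.62],[1.62,14.95,4,0,0,1.24],[1.62,14.95,4,0,0,1.24],[1.62,14.95,4,0,0,1.24],[1.62,14.95,4,0,0,1.24],[1.62,14.95,4,0,0,1.24],[1.62,14.95,4,0,0,1.24],[1.62,14.95,4,0,0,1.24],[1.62,14.95,2.4,0,0,1.24],[1.62,14.95,1.5,0,0,1.24],[1.62,14.95,1.0,0,0,1.24],[1.62,14.95,1.0,0,0,1.24],[1.62,14.95,1.0,0,0,1.24],[1.62,14.95,1.0,0,0,1.24]]]' && python3 - <<'E'
from cam import *
c=snap('wrist','w2')
p=(507.7,78.5,.076)
C,S=np.cos(p[2]),np.sin(p[2]); W=lambda X:[p[0]+C*X[0]-S*X[1],p[1]+S*X[0]+C*X[1],X[2]]
for X in [(-50,0,20),(50,0,20),(-80,10,24),(80,10,24)]: print(X,proj(c,W(X)).round())
E
```

```text
time_s: 5.4
eef_pos: [506.7, 95.8, 64.7]
ee_rot: [0.001, -0.039, 0.999, -0.0]
force: [-0.0, 0.3, -3.4]
grip_width: 0.129
grip_force: 69.4
(-50, 0, 20) [285. 181.]
(50, 0, 20) [290. 370.]
(-80, 10, 24) [305. 112.]
(80, 10, 24) [309. 422.]
```

View pics/w2.png

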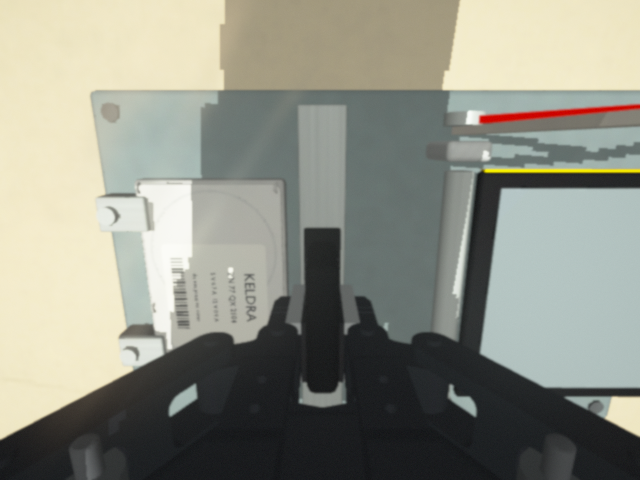

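The wrist view shows the blade gripped and parallel to the drive edge: blade left side at u≈300, drive edge at u≈285–288. The gap is clear, so I'll lower the blade and slide it in.

```bash
python3 -m creep '[[[0,0,-0.2,0,0,0],[0,0,-0.4,0,0,0],[0,0,-0.5,0,0,0],[0,0,-0.53,0,0,0],[0,0,-0.53,0,0,0],[0,0,-0.53,0,0,0]]]' && python3 -m creep '[[[0,-0.05,0,0,0,0],[0.01,-0.1,0,0,0,0],[0.01,-0.15,0,0,0,0],[0.01,-0.2,0,0,0,0],[0.02,-0.24,0,0,0,0],[0.02,-0.27,0,0,0,0],[0.02,-0.27,0,0,0,0],[0.02,-0.27,0,0,0,0]]]'
```

```text
time_s: 5.95
eef_pos: [506.0, 96.5, 51.4]
ee_rot: [-0.0, -0.039, 0.999, -0.0]
force: [-7.1, -2.6, 11.9]
grip_width: 0.129
grip_force: 71.7
time_s: 6.62
eef_pos: [507.2, 90.6, 51.4]
ee_rot: [0.001, -0.039, 0.999, 0.001]
force: [-0.6, 5.6, 7.6]
grip_width: 0.124
grip_force: 71.1
```

```bash
python3 -m creep '[[[0,-0.04,0,0,0,0],[0,-0.06,0,0,0,0],[0,-0.06,0,0,0,0]]]'; python3 -m creep '[[[0,-0.03,0,0,0,0],[0,-0.06,0,0,0,0],[0,-0.06,0,0,0,0]]]'
```

```text
time_s: 6.87
eef_pos: [507.3, 89.1, 51.4]
ee_rot: [0.001, -0.039, 0.999, 0.001]
force: [0.3, 6.2, 6.7]
grip_width: 0.128
grip_force: 71.0
time_s: 7.12
eef_pos: [507.3, 88.0, 51.5]
ee_rot: [0.001, -0.039, 0.999, 0.001]
force: [0.2, 8.5, 6.3]
grip_width: 0.127
grip_force: 71.0
```

```bash
python3 -m creep '[[[0,-0.04,0,0,0,0],[0,-0.06,0,0,0,0],[0,-0.06,0,0,0,0]]]'; python3 -m creep '[[[0,-0.04,0,0,0,0],[0,-0.06,0,0,0,0],[0,-0.06,0,0,0,0]]]'
```

```text
time_s: 7.37
eef_pos: [507.3, 87.8, 51.5]
ee_rot: [0.002, -0.039, 0.999, 0.002]
force: [2.6, 18.7, 6.7]
grip_width: 0.128
grip_force: 71.0
time_s: 7.62
eef_pos: [507.3, 87.5, 51.6]
ee_rot: [0.002, -0.038, 0.999, 0.003]
force: [2.0, 27.0, 7.9]
grip_width: 0.121
grip_force: 71.3
```

```bash
python3 -m creep '[[[0,0.04,0,0,0,0],[0,0.07,0,0,0,0],[0,0.07,0,0,0,0]]]'; python3 -m creep '[[[0,0,0,0,0,0],[0,0,0,0,0,0],[0,0,0,0,0,0],[0,0,0,0,0,0],[0,0,0,0,0,0]]]' 35;  python3 -m creep '[[[0,0,0.5,0,0,0],[0,0,1.5,0,0,0],[0,0,3,0,0,0],[0,0,4,0,0,0],[0,0,5,0,0,0],[0,0,5,0,0,0],[0,0,5,0,0,0]]]'; python3 - <<'E'
from cam import *
c=snap('wrist','w3'); cv2.imwrite('pics/w3.png',c['image'][:,:,::-1])
E
```

```text
time_s: 7.87
eef_pos: [507.3, 87.9, 51.5]
ee_rot: [0.002, -0.039, 0.999, 0.002]
force: [1.2, 15.9, 6.9]
grip_width: 0.129
grip_force: 71.1
time_s: 8.28
eef_pos: [506.5, 85.4, 50.4]
ee_rot: [-0.0, -0.039, 0.999, -0.0]
force: [0.5, 0.2, 0.1]
grip_width: 0.409
grip_force: 0.0
time_s: 8.87
eef_pos: [506.9, 85.4, 176.3]
ee_rot: [0.001, -0.039, 0.999, -0.0]
force: [-0.1, -0.3, 0.1]
grip_width: 0.406
grip_force: 0.0
```

View pics/w3.png

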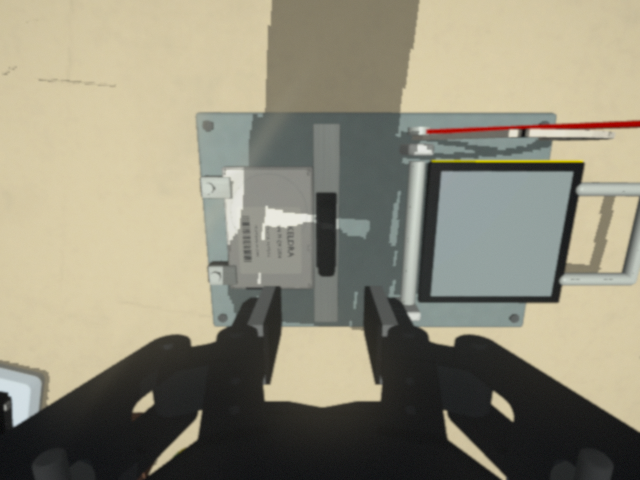

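The blade lies against the drive edge, with its sides at u≈314–339 and its ends at v≈124 and 322. I'll check the alignment in numbers.

```bash
python3 - <<'E'
from cam import *
c=load('w3'); g=cv2.GaussianBlur(c['image'],(3,3),0).astype(float).mean(2)
def edge(v,lo,hi):
    d=np.diff(g[v,lo:hi]); i=np.abs(d).argmax()
    return lo+i+.5, d[i]
L=[];Rr=[]
for v in list(range(130,162,4))+list(range(296,318,4)):
    l=edge(v,305,325); r=edge(v,330,350); L.append(at(c,l[0],v,22)[:2]); Rr.append(at(c,r[0],v,22)[:2])
for A in (L,Rr):
    A=np.array(A); q=np.polyfit(A[:,0],A[:,1],1); print('slope',q[0],'y at 507',np.polyval(q,507),'resid',(A[:,1]-np.polyval(q,A[:,0])).round(1))
D=[]
for v in range(180,285,8):
    if True:
        l=edge(v,304,318); D.append((v,l[0],round(l[1])))
print(D)
# bed long edges' yaw via bed end at left? corners
for u,v in [(196,114),(556,114),(523,326),(214,325)]: print(at(c,u,v,12).round(1))
print('ends',at(c,326,124,22),at(c,326,322,22))
E
```

```text
slope 0.07524818091921577 y at 507 78.7545656135327 resid [ 0.   0.   0.   0.  -0.  -0.  -0.  -0.  -0.4 -0.4  0.4  0.4  0.4 -0.5]
slope 0.07873621263767897 y at 507 97.90940901913625 resid [-0.4  0.4 -0.3 -0.3 -0.3  0.5 -0.2  0.6  0.3 -0.5 -0.5  0.4 -0.4  0.5]
[(180, np.float64(310.5), -11), (188, np.float64(310.5), -10), (196, np.float64(315.5), -22), (204, np.float64(315.5), -22), (212, np.float64(315.5), -22), (220, np.float64(315.5), -36), (228, np.float64(315.5), -22), (236, np.float64(315.5), -22), (244, np.float64(316.5), -21), (252, np.float64(316.5), -21), (260, np.float64(316.5), -20), (268, np.float64(316.5), -17), (276, np.float64(310.5), -8), (284, np.float64(314.5), 6)]
[425.6 -16.4  12. ]
[404.4 254.5  12. ]
[580.7 269.3  12. ]
[600.9  -3.   12. ]
ends [425.6267236   81.87403552  22.        ] [585.14501213  94.81847748  22.        ]
```

The straightedge is placed well: yaw 0.077, near edge at jig y≈0.2 mm, and about 1.5 mm off centre. Before grasping the handle I'll dry-test the tilted end pose in free air.

```bash
python3 -m creep '[[[-0.5,2,2,0,0,0],[-0.5,4,3,0,0,0],[-0.5,7.3,4,5,0.4,0],[-0.5,7.3,4,5,0.4,0],[-0.5,7.3,4,5,0.4,0],[-0.5,7.3,4,5,0.4,0],[-0.5,7.3,4,5,0.4,0],[-0.5,7.3,4,10.5,0.8,0],[-0.5,7.3,4,10.5,0.8,0],[-0.5,7.3,4,10.5,0.8,0],[-0.5,7.3,4,10.5,0.8,0],[-0.5,7.3,4,10.5,0.8,0],[-0.5,7.3,4,10.5,0.8,0],[-0.5,7.3,4,10.5,0.8,0],[-0.5,7.3,4,10.5,0.8,0]]]' 45; python3 - <<'E'
from cam import *
from scipy.spatial.transform import Rotation as Ro
s=ctrl.sense(); print(np.round(s['joints'],2)); print(Ro.from_quat(np.roll(s['ee_rot'],-1)).as_matrix().round(3))
c=snap('scene','s1')
# pointer angle from pictures, jig refined
from scipy.optimize import minimize_scalar
p=(507.7,78.5,.0765);C,S=np.cos(p[2]),np.sin(p[2]); W=lambda X:[p[0]+C*X[0]-S*X[1],p[1]+S*X[0]+C*X[1],X[2]]
c=load('w2'); im=c['image'].astype(int); m=(im[...,0]-im[...,1:].max(2))>60; ys,xs=np.nonzero(m)
print('w2 red right end', xs.max(), ys[xs==xs.max()].mean(), 'left', xs.min())
E
```

```text
time_s: 10.17
eef_pos: [493.9, 268.5, 275.8]
ee_rot: [-0.016, -0.036, 0.896, 0.442]
force: [-0.2, -0.3, 0.2]
grip_width: 0.525
grip_force: 0.0
[-0.07  0.35  1.62  0.91  1.44 -1.98]
[[-0.997 -0.05  -0.061]
 [-0.078  0.607  0.791]
 [-0.003  0.793 -0.609]]
w2 red right end 639 106.5 left 479
```

```bash
python3 - <<'E'
from cam import *
c=load('w1'); g=c['image'].astype(float).mean(2)
for v in (185,200,215): print(v,g[v,515:545].astype(int))
for u,v in [(531,199)]: print(at(c,u,v,37))
c=load('top0'); g=c['image'].astype(float).mean(2)
for v in (262,269,276): print(v,g[v,178:198].astype(int))
E
```

```text
185 [124 147 158 161 160 159 155 138 111  94 103 121 135 145 158 163 160 154
 151 152 156 159 158 159 159 157 158 157 158 159]
200 [157 159 159 159 159 154 137 108  94 105 122 136 151 161 162 159 154 155
 158 161 159 160 161 159 160 159 161 160 160 159]
215 [157 157 159 156 150 133 104  95 107 125 140 150 158 161 158 152 152 156
 158 158 159 158 159 159 159 157 159 159 160 160]
[488.30448249 327.82895382  37.        ]
262 [124 123 123 123 121 115 115 121 116  99  84  79  80  87 107 120 123 123
 123 123]
269 [124 125 125 125 125 124 122 121 118 103  84  76  79  87 108 121 124 124
 123 123]
276 [123 124 124 124 124 122 117 118 120 109  90  79  79  80  90 110 121 124
 125 124]
```

The bar is at u≈522–532, which matches the predicted handle position of about (489, 325, 34). I'll untilt and lower onto the bar.

```bash
python3 -m creep '[[[-0.2,2.25,-2,-10.5,-0.8,0],[-0.2,2.25,-3,-10.5,-0.8,0],[-0.2,2.25,-4,-10.5,-0.8,0],[-0.2,2.25,-4,-10.5,-0.8,0],[-0.2,2.25,-5,-10.5,-0.8,0],[-0.2,2.25,-5,-10.5,-0.8,0],[-0.2,2.25,-5,-10.5,-0.8,0],[-0.2,2.25,-5,-10.5,-0.8,0],[-0.2,2.25,-6,-10.5,-0.8,0],[-0.2,2.25,-7,-10.5,-0.8,0],[-0.2,2.25,-8,-10.5,-0.8,0],[-0.2,2.25,-9,-10.5,-0.8,0],[-0.2,2.25,-9.6,-10.5,-0.8,0],[-0.2,2.25,-9.6,-10.5,-0.8,0],[-0.2,2.25,-9.6,-10.5,-0.8,0],[-0.2,2.25,-9.6,-10.5,-0.8,0]]]'; python3 -m creep '[[[0,0,0,0,0,0],[0,0,0,0,0,0],[0,0,0,0,0,0],[0,0,0,0,0,0],[0,0,0,0,0,0],[0,0,0,0,0,0],[0,0,0,0,0,0],[0,0,0,0,0,0],[0,0,0,0,0,0]]]' 0 50
```

```text
time_s: 11.55
eef_pos: [489.8, 324.9, 37.1]
ee_rot: [0.001, -0.039, 0.999, 0.0]
force: [0.3, 0.1, 0.5]
grip_width: 0.527
grip_force: 0.0
time_s: 12.3
eef_pos: [489.4, 324.6, 36.4]
ee_rot: [0.001, -0.039, 0.999, 0.0]
force: [-1.1, 0.7, 6.1]
grip_width: 0.096
grip_force: 48.8
```

```bash
python3 -m creep '[[[0,-0.02,0.42,0.7,0.05,0],[0,-0.06,0.84,1.4,0.11,0],[0.01,-0.13,1.25,2.1,0.16,0],[0.02,-0.23,1.66,2.8,0.21,0],[0.03,-0.35,2.06,3.5,0.27,0],[0.04,-0.49,2.46,4.2,0.32,0],[0.05,-0.66,2.84,4.9,0.37,0],[0.06,-0.85,3.22,5.6,0.42,0],[0.08,-1.06,3.58,6.3,0.48,0],[0.1,-1.3,3.93,7,0.53,0],[0.12,-1.55,4.26,7.7,0.58,0],[0.14,-1.83,4.58,8.4,0.64,0],[0.16,-2.12,4.88,9.1,0.69,0],[0.19,-2.43,5.16,9.8,0.74,0],[0.19,-2.43,5.16,9.8,0.74,0],[0.19,-2.43,5.16,9.8,0.74,0],[0.19,-2.43,5.16,9.8,0.74,0]]]'; python3 - <<'E'
from cam import *
e=ctrl.sense()['eef_pos'];p=(507.7,78.5,.0765);C,S=np.cos(p[2]),np.sin(p[2])
y=-S*(e[0]-p[0])+C*(e[1]-p[1]); print('jig x,y',C*(e[0]-p[0])+S*(e[1]-p[1]),y,'angle',np.arctan2(e[2]-34,y-75)-.014,'r',np.hypot(e[2]-34,y-75))
ims=[]
for n,f in (('scene','s2'),('top','t2')):
    c=snap(n,f); W=lambda X:[p[0]+C*X[0]-S*X[1],p[1]+S*X[0]+C*X[1],X[2]]
    u,v=proj(c,W([-70,150,100])).astype(int); im=c['image'][v-45:v+45,u-35:u+35,::-1]; ims.append(cv2.resize(im,None,fx=5.5,fy=5.5,interpolation=cv2.INTER_CUBIC)); print(f,u-35,v-45)
cv2.imwrite('pics/c3.png',np.hstack(ims))
E
```

```text
time_s: 13.72
eef_pos: [494.0, 263.9, 165.3]
ee_rot: [-0.015, -0.036, 0.909, 0.416]
force: [0.6, 4.6, 3.9]
grip_width: 0.094
grip_force: 49.7
jig x,y 0.5326824467270566 185.8744728303458 angle 0.8554683291508227 r 171.8363792187591
s2 204 139
t2 187 245
```

View pics/c3.png

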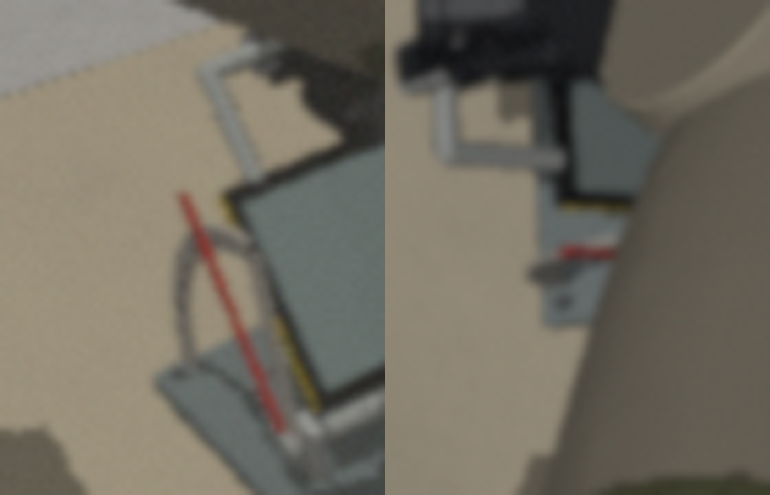

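The scene view (left) shows the flap held by its bar. The red pointer runs from (182,195) to (282,430) and the yellow stripe from (228,200) to (318,408), so they are nearly parallel. I'll fit the pointer and flap angles by line direction.

```bash
python3 - <<'E'
from cam import *
from scipy.optimize import least_squares
p=(507.7,78.5,.0765);C,S=np.cos(p[2]),np.sin(p[2]); W=lambda X:[p[0]+C*X[0]-S*X[1],p[1]+S*X[0]+C*X[1],X[2]]
def fitang(c,m,x):  # direction and offset of a line in the plane jig x=x through the hinge; image shift free
    ys,xs=np.nonzero(m); P=np.c_[xs,ys].astype(float); vx,vy,x0,y0=cv2.fitLine(P.astype(np.float32),cv2.DIST_HUBER,0,.01,.01).ravel()
    obs=np.arctan2(vy,vx)%np.pi
    A=np.arange(.4,1.3,.005); d=[]
    for a in A:
        q=proj(c,W([x,75+120*np.cos(a),34+120*np.sin(a)]))-proj(c,W([x,75+25*np.cos(a),34+25*np.sin(a)])); d.append(np.arctan2(q[1],q[0])%np.pi)
    d=np.abs(np.array(d)-obs); return A[d.argmin()],len(P),P.min(0),P.max(0)
for n in ('scene0','s1','s2','w2','w3'):
    c=load(n); im=c['image'].astype(int); r=(im[...,0]-im[...,1:].max(2))>40
    e=proj(c,W([-75,130,90])); Y,X=np.indices(r.shape); near=np.hypot(X-e[0],Y-e[1])<(60 if n[0]=='s' else 400)
    print(n,'red',fitang(c,r&near,-75))
    if n=='s2':
        y=(np.minimum(im[...,0],im[...,1])-im[...,2])>55
        print('yellow',fitang(c,y&near,-55))
# tip triangulation
obs=[('scene0',(237,175)),('top0',(220,290)),('w1',(481,127.5)),('s2',(204+182/5.5,139+195/5.5))]
f=lambda X:np.concatenate([(proj(load(n),X)-u)*(1 if n!='w1' else 1) for n,u in obs])
r=least_squares(f,W([-75,150,130])); d=r.x-np.array([p[0],p[1],0]); y=-S*d[0]+C*d[1]; print('tip',C*d[0]+S*d[1],y,d[2],'ang',np.arctan2(d[2]-34,y-75),'r',np.hypot(d[2]-34,y-75),r.fun.round(1))
E
```

```text
scene0 red (np.float64(0.9550000000000005), 69, array([237., 175.]), array([254., 216.]))
s1 red (np.float64(0.9600000000000005), 71, array([237., 175.]), array([254., 216.]))
s2 red (np.float64(0.9600000000000005), 69, array([237., 175.]), array([254., 216.]))Traceback (most recent call last):
  File "<stdin>", line 17, in <module>
  File "<stdin>", line 5, in fitang
cv2.error: OpenCV(4.12.0) /io/opencv/modules/imgproc/src/linefit.cpp:50: error: (-215:Assertion failed) count > 0 in function 'fitLine2D_wods'
```

```bash
cat > ang.py <<'E'
from cam import *
from scipy.optimize import least_squares
p=(507.7,78.5,.0765);C,S=np.cos(p[2]),np.sin(p[2]); W=lambda X:[p[0]+C*X[0]-S*X[1],p[1]+S*X[0]+C*X[1],X[2]]
def fitang(c,m,x):
    ys,xs=np.nonzero(m); P=np.c_[xs,ys].astype(np.float32)
    if len(P)<5: return len(P)
    vx,vy,_,_=cv2.fitLine(P,cv2.DIST_HUBER,0,.01,.01).ravel(); obs=np.arctan2(vy,vx)%np.pi
    A=np.arange(.4,1.3,.005); d=[]
    for a in A:
        q=proj(c,W([x,75+120*np.cos(a),34+120*np.sin(a)]))-proj(c,W([x,75+25*np.cos(a),34+25*np.sin(a)])); d.append(np.arctan2(q[1],q[0])%np.pi)
    return A[np.abs(np.array(d)-obs).argmin()].round(3),len(P),P.min(0),P.max(0)
def masks(c,rad):
    im=c['image'].astype(int); e=proj(c,W([-75,130,90])); Y,X=np.indices(im.shape[:2]); near=np.hypot(X-e[0],Y-e[1])<rad
    return ((im[...,0]-im[...,1:].max(2))>40)&near, ((im[...,1]-im[...,2])>40)&(im[...,0]-im[...,1]<40)&near
E
python3 - <<'E'
from ang import *
c=load('s2'); r,y=masks(c,60); print('s2',fitang(c,r,-75),'yellow',fitang(c,y,-56))
for n in ('w1','w2','w3'):
    c=load(n); r,y=masks(c,400); print(n,fitang(c,r,-75))
obs=[('scene0',(237,174.5)),('top0',(220,290)),('w1',(481,127.5))]
f=lambda X:np.concatenate([proj(load(n),X)-u for n,u in obs])
r=least_squares(f,W([-75,150,130])); d=r.x-np.array([p[0],p[1],0]); y=-S*d[0]+C*d[1]; print('tip',C*d[0]+S*d[1],y,d[2],'ang',np.arctan2(d[2]-34,y-75),'r',np.hypot(d[2]-34,y-75),r.fun.round(1))
E
```

```text
s2 (np.float64(0.96), 69, array([237., 175.], dtype=float32), array([254., 216.], dtype=float32)) yellow 3
w1 (np.float64(1.165), 392, array([370., 126.], dtype=float32), array([481., 138.], dtype=float32))
w2 (np.float64(1.245), 1306, array([479., 104.], dtype=float32), array([639., 123.], dtype=float32))
w3 (np.float64(1.065), 1209, array([426., 120.], dtype=float32), array([639., 133.], dtype=float32))
tip -75.75819292925661 150.6710644468783 136.28544822901804 ang 0.933853410856859 r 127.23373339619779 [-1.7 -1.1 -1.3  0.9 -0.8  0.6]
```

```bash
python3 -m creep '[[[0.01,-0.15,0.12,0.33,0.02,0],[0.02,-0.3,0.24,0.66,0.05,0],[0.03,-0.46,0.36,0.97,0.07,0],[0.03,-0.46,0.36,0.97,0.07,0],[0.03,-0.46,0.36,0.97,0.07,0],[0.03,-0.46,0.36,0.97,0.07,0],[0.03,-0.46,0.36,0.97,0.07,0]]]'; python3 - <<'E'
from ang import *
e=ctrl.sense()['eef_pos']
y=-S*(e[0]-p[0])+C*(e[1]-p[1]); print('angle',np.arctan2(e[2]-34,y-75)-.014,'r',np.hypot(e[2]-34,y-75))
c=snap('scene','s3'); r,_=masks(c,60); print(fitang(c,r,-75))
u,v=proj(c,W([-70,150,100])).astype(int); cv2.imwrite('pics/c4.png',cv2.resize(c['image'][v-35:v+45,u-35:u+45,::-1],None,fx=7,fy=7,interpolation=cv2.INTER_CUBIC))
print(u-35,v-35)
for a in (.86,.9,.94,.98): 
  # panel top end edge, flap thickness: mirror plane near hinge plane
  print(a,[((proj(c,W([-55,75+R*np.cos(a),34+R*np.sin(a)]))-(u-35,v-35))*7).round() for R in (20,120)], [((proj(c,W([-35,75+R*np.cos(a),34+R*np.sin(a)]))-(u-35,v-35))*7).round() for R in (125,172)])
E
```

```text
time_s: 14.4
eef_pos: [494.9, 252.3, 174.3]
ee_rot: [-0.016, -0.035, 0.89, 0.455]
force: [2.8, 5.2, 6.3]
grip_width: 0.095
grip_force: 49.9
angle 0.9409629192256375 r 171.84176154175904
(np.float64(0.955), 69, array([237., 175.], dtype=float32), array([254., 216.], dtype=float32))
204 149
0.86 [array([384., 425.]), array([270., 171.])] [array([312., 138.]), array([258.,  17.])]
0.9 [array([385., 425.]), array([274., 169.])] [array([317., 136.]), array([264.,  14.])]
0.94 [array([386., 425.]), array([279., 168.])] [array([321., 135.]), array([270.,  11.])]
0.98 [array([387., 425.]), array([283., 167.])] [array([327., 134.]), array([277.,   9.])]
```

View pics/c4.png

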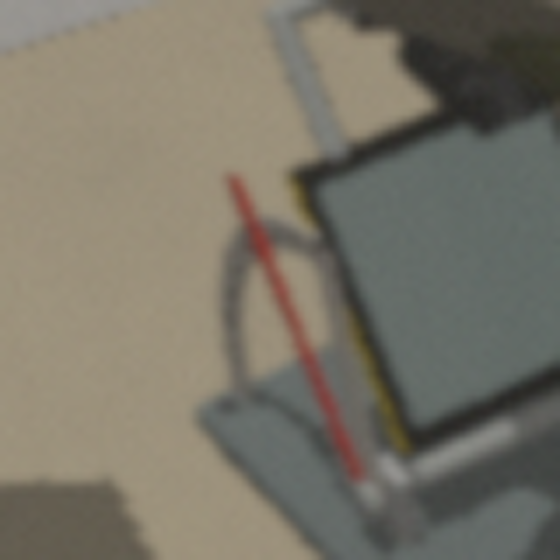

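The stripe and pointer are parallel in the scene crop: the pointer runs from (232,178) to (360,475) and the stripe from (295,178) to (405,445). The flap reads 0.94, against 0.934–0.955 for the pointer. I'll hold briefly and hand in.

```bash
python3 -m creep '[[[0,0,0,0,0,0],[0,0,0,0,0,0],[0,0,0,0,0,0],[0,0,0,0,0,0],[0,0,0,0,0,0],[0,0,0,0,0,0]]]' && python3 -c "
from rig import ctrl
print(ctrl.finish_job())"
```

```text
time_s: 14.95
eef_pos: [494.9, 252.3, 174.2]
ee_rot: [-0.016, -0.035, 0.89, 0.454]
force: [2.1, 4.8, 5.8]
grip_width: 0.094
grip_force: 50.0
the job is handed in; nothing more can be done
None
```

I handed the job in at about 15 s, with no verdict returned: by my measurements the straightedge lies flush on the drive edge about 1.5 mm off centre, and the flap is held by its handle at 0.94 rad against about 0.93–0.96 rad for the pointer.

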